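Draw the filter cassette from under its cover flap and present it over the tray

ROBOT

A 6-joint arm with a two-finger parallel gripper is mounted at the origin on a cart in front of the work surface, level with it; the furniture and walls round the work are solid. World frame = base frame: x ahead of the robot, y to its left, z up, the work surface at z = 0. Lengths are in mm, angles in rad, forces in N, time in s.
With the tool pointing down it reaches from about 425 to 1125 mm from the base axis. Payload 14.9 kg.
Tool frame: the origin (TCP) lies at the very end of the fingers, on their centre line; the grasp point (between the pads) lies 19 mm behind it; z points along the fingers, y is the line along which they close (so a half turn about z gives the same grasp; the last joint's range is limited). The gripper opens to 91 mm and grips with 3 to 60 N. Pads are 32 mm wide; open, the fingers measure 118 mm over their backs; the gripper's body (76 mm by 178 mm) begins 60 mm behind the grasp point.
Start: joints at [-1.22, 0.379, 1.734, -0, 1.028, -0.033], TCP at [262.109, -649.089, 213.932] pointing down, gripper open.
Joint ranges: [-2.77, 2.77], [-0.74, 2.19], [0, 2.66], [-1.06, 4.2], [0.31, 2.87], [-3.08, 3.08]. Speed limits (rad/s): [1.89, 1.89, 2.39, 3.14, 3.14, 3.14].

INTERFACE

Orientations are given as a unit quaternion [w, x, y, z].
In Python, from station import observe, eyes, r gives the robot as it stands.
- The arm moves only by the tool servo_tool, never from a script. Its argument "steps" is a list of rows, each a list of 5 numbers: the opening in per cent of the stroke, from 0 (shut) to 100 (fully open), then the shift along the tool's x, y, z in m, then the turn about the tool's z in degrees. In form: [[fingers, tx, ty, tz, spin], ...]. A call has 1 to 20 rows; each row is the pose to reach, as a shift and turn from the pose commanded when the call began, along the tool's axes at that moment; what a row does not reach only later rows make up. A row lasts 1/8 s, in which the tool goes at most 62.5 mm and 10.7 degrees, less where a joint would pass 70% of its speed; a pose out of reach is approached as far as the arm can. A call with a gripper value outside its range is refused whole. The fingers move at their own pace and stop on an object; "grip_force" is the grip in N (left out, the last holds). Time passes only in rows, so rows that repeat a pose let the fingers close. It gives the time, the measured TCP pose, the force, the opening and the grip force at its end, in the units of the state.
- observe(): the state, without advancing time (a new reading comes with each control period).
- eyes.snapshot(name): name is "scene" or "top"; returns (picture, depth): 480x640x3 uint8, red, green, blue; 480x640 float32, mm along the optical axis (not along the pixel's ray), 0 where there is no reading.
- eyes.camera_params(name): a dict with "fov_y" (degrees; the focal length in pixels is half the picture's height over the tangent of half this angle, whatever the lens; pixels are square), "cx", "cy" (the principal point, pixels), "T" (4x4, takes a point from camera to world coordinates). Camera axes: x right, y up, looking along -z (the intrinsics and any distortion apply to the point x, -y, -z); pixel columns grow to the right and rows downward; lengths in mm; the calibration is good to about 2 mm. A picture is of the moment at which its call begins. camera_params takes no time and is no camera call.
- r.close_job(): hands the job in; it is judged then, once.
The state is a dict: "time": time; "qpos": joint angles; "joint_velocities": joint speeds; "joint_efforts": joint torques, N m; "position": TCP position; "tcp_rot": TCP orientation; "wrist_force": force on the tool from outside, world axes, zero at the start; "wrist_torque": the same for the moment, N m; "gripper_width": finger opening in mm; "finger_force": force on a finger pad.
Only numpy, scipy, OpenCV 4.12 (cv2) and the standard library are available. Lean on these libraries where they do the work, as an engineer would, in place of code of your own. Each camera call takes 0.05 s, during which the arm holds its last target. There are 200 camera calls.

TASK

Lift the blue cover flap of the bench air-filter unit and leave it standing open, then draw the filter cassette hidden beneath it straight up and out by its orange tab, and present it for inspection: hold it upright, centred about 10 cm above the steel tray, with its broad pleated faces parallel to the tray's long sides. Finish while still holding the cassette there in the gripper; do not put it down, and do not disturb the other things on the bench.

Things in the scene. Friction and masses are not known exactly. Their poses are not given: they have to be found in the camera images.
- housing: bench air-filter unit, fixed: white box 150 (x) x 170 (y) x 115 mm high with vent slots in its front (-x) face; origin at the centre of its underside, x to its back, z up. The walls are 6 mm thick. Inside, 68 mm above the underside, is the top of a grey guide block, with a slot of 20 (x) x 104 mm (y) and 58 mm deep, centred 20 mm in front of the origin (x = -0.020, y = 0); the cassette stands in it. The well above the block is 47 mm deep, 138 (x) x 158 mm (y)
- flap (a joint): angle of the blue cover flap, which covers the whole top of the unit, hinged along its back edge: 0 closed, grows as the front edge is lifted, 1.57 upright, stop at 1.85; the hinge is stiff (about 0.16 N m, 1 N at the grip) and the flap stays where it is left; it starts at 0 to 0.1
- flap_hinge (a point): point on the hinge axis, at the middle of the unit's back edge, 71 mm behind its origin and 115 mm up; the axis lies along the unit's y
- flap_grip (a point): centre of the flap's black grip, a boss 18 mm thick and 24 mm wide (in y), with flat ends, on a 14 mm wide arm in front of the flap; 181 mm from the hinge axis. It can be pinched across y from above and turns between the fingers as the flap swings; the flap's edge is 34 mm behind it. Frame turns with the flap, y along the hinge axis
- cassette: the filter cassette, loose, about 0.12 kg (0.08 to 0.17): white plate 16 (x, thick) x 100 (y) x 58 mm (z), pleated on both broad faces (+x and -x), with an orange tab on top, 14 (x) x 24 (y) x 36 mm high, from 58 to 94 mm above the underside; origin at the centre of the underside, z up. It stands in the slot, 2 mm free each side, plate top level with the guide block, its axes along the unit's
- cassette_center (a point): centre of the cassette's plate, 29 mm above its underside; axes as the cassette
- cassette_tab (a point): centre of the cassette's orange tab, 76 mm above its underside, 18 mm below the tab's top; axes as the cassette
- tray: shallow open steel tray, fixed, 110 (x) x 190 (y, long) x 18 mm high; origin at the centre of its underside, long sides along its y
- sample_cup_1: specimen cup with red lid, 66 mm across, 69 mm high, behind the tray; bystander, origin at the centre of its underside
- stain_bottle_1: brown dropper bottle with blue dropper, 37 mm across, 100 mm high, left of the unit near the front edge; bystander, origin at the centre of its underside
- label_roll: white roll of labels, 72 mm across, 52 mm high, left of the unit; bystander, origin at the centre of its underside
- stain_bottle_2: brown dropper bottle with green dropper, 37 mm across, 100 mm high, far left; bystander, origin at the centre of its underside
- sample_cup_2: specimen cup with white lid, 66 mm across, 69 mm high, far left; bystander, origin at the centre of its underside
- tape_roll: roll of blue tape lying flat, 82 mm across, 20 mm high, far left; bystander, origin at the centre of its underside

How it is judged:
By the outcome, as a careful person would: the job done as asked, in the order asked, and still so for the second after the job is handed in, while the arm keeps its last pose, push and grip.
It also fails if it takes over 48 s, if anything falls off the work surface, if the arm or the gripper's body presses on something with over 40 N, if the wrist force passes 120 N, or if a joint passes its speed limit or range.

## Working session

There is one attempt and no reset: what is moved stays moved. The work goes in short steps, Python scripts to look and compute and a tool call to move; the robot and the scene stay as the last step left them, time stands still between calls to the robot, and variables do not carry over. Pictures are saved under pics/ and viewed, at most 10 in all, crops included, and the job is handed in when it is done.

Besides the shell and the picture viewer there is one more tool, called by a JSON object that holds its "op" and its "data". servo_tool: Moves the arm, as the interface text tells. Its arguments: {"type":"object","properties":{"steps":{"type":"array"},"grip_force":{"type":"number"}},"required":["steps"]}

```bash
mkdir -p pics; ls; cat > h.py <<'E'
import numpy as np, cv2
from station import observe, eyes, r
def cam(n):
    p=eyes.camera_params(n); return p
def snap(n,f):
    im,d=eyes.snapshot(n); cv2.imwrite('pics/'+f,im[:,:,::-1]); np.savez('pics/'+f+'.npz',im=im,d=d); return im,d
def cloud(n,d):
    p=cam(n); f=240/np.tan(np.radians(p['fov_y'])/2); v,u=np.mgrid[0:480,0:640]
    P=np.stack([(u-p['cx'])/f*d,-(v-p['cy'])/f*d,-d],-1); T=np.array(p['T'])
    return P@T[:3,:3].T+T[:3,3]
E
python3 - <<'E'
from h import *
for n in('scene','top'):
    im,d=snap(n,n+'0.png'); print(cam(n))
s=observe(); print(s)
E
```

```text
pics
{'fov_y': 45.61801215428376, 'cx': 316.6707189470976, 'cy': 249.5258024565728, 'T': array([[-7.79049747e-01,  2.78774881e-01, -5.61574623e-01,
        -2.94368150e+02],
       [-6.26863238e-01, -3.30438169e-01,  7.05587058e-01,
         1.12179473e+03],
       [ 1.11342579e-02,  9.01717906e-01,  4.32181497e-01,
         7.49955975e+02],
       [ 0.00000000e+00,  0.00000000e+00,  0.00000000e+00,
         1.00000000e+00]])}
{'fov_y': 56.89178662297697, 'cx': 319.41082310925816, 'cy': 243.27654960929027, 'T': array([[ 4.34428385e-03,  9.93874618e-01, -1.10428124e-01,
         4.44536996e+02],
       [-9.99739619e-01,  6.79041730e-03,  2.17849460e-02,
         7.08213176e+01],
       [ 2.24013579e-02,  1.10304731e-01,  9.93645332e-01,
         1.30489376e+03],
       [ 0.00000000e+00,  0.00000000e+00,  0.00000000e+00,
         1.00000000e+00]])}
{'time': 0.1, 'qpos': array([-1.22034478e+00,  3.79371650e-01,  1.73469384e+00, -4.11476545e-05,
        1.02850411e+00, -3.33070690e-02]), 'joint_velocities': array([-0.00136579, -0.00050806, -0.00155475, -0.00080676, -0.00015759,
       -0.00165383]), 'joint_efforts': array([-4.32687048e-04, -7.65039325e+01, -4.35291231e+01,  6.51641074e-02,
        3.99125903e-02, -4.09134316e-05]), 'position': array([ 261.94970259, -648.7709083 ,  213.35712346]), 'tcp_rot': array([-4.79562381e-04,  9.81645433e-01,  1.90714459e-01, -9.45298507e-05]), 'wrist_force': array([0.3813717 , 0.0557475 , 0.15830604]), 'wrist_torque': array([-0.02142452,  0.00597661, -0.02952244]), 'finger_force': 0.0, 'gripper_width': 91.12556149898299}
```

View pics/scene0.png

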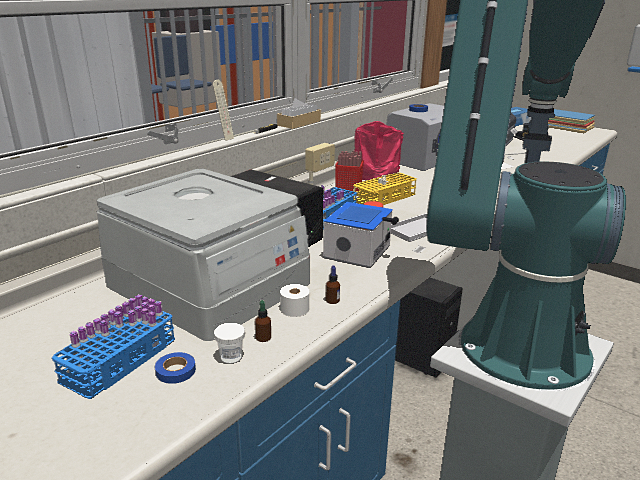

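View pics/top0.png

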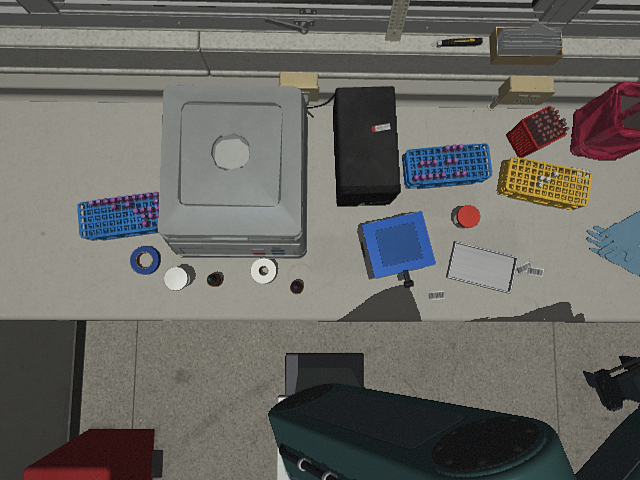

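The scene picture shows the unit with its blue flap at about (360,215). In the top picture the flap is at (397,245), its black grip at (408,281), the tray at (482,267) and the red-lidded cup at (466,216). Next I measure these.

```bash
python3 - <<'E'
from h import *
z=np.load('pics/top0.png.npz'); im,d=z['im'],z['d']; P=cloud('top',d)
print('nodepth',(d==0).mean(),'table z',np.median(P[215:225,20:60,2]),np.median(P[290:300,490:510,2]))
hsv=cv2.cvtColor(im,cv2.COLOR_RGB2HSV)
def box(mask,roi,name):
    m=np.zeros(mask.shape,np.uint8); x0,y0,x1,y1=roi; m[y0:y1,x0:x1]=mask[y0:y1,x0:x1]
    m=cv2.morphologyEx(m,cv2.MORPH_OPEN,np.ones((2,2)))
    Q=P[m>0]; Q=Q[np.isfinite(Q).all(1)]
    zz=np.median(Q[:,2]); Q=Q[abs(Q[:,2]-zz)<25]
    rc=cv2.minAreaRect(Q[:,:2].astype(np.float32)); print(name,len(Q),rc,'z',np.percentile(Q[:,2],[5,50,95]))
    return Q
Q=box((hsv[...,0]>100)&(hsv[...,0]<130)&(hsv[...,1]>120),(350,200,445,285),'flap')
A=np.c_[Q[:,:2],np.ones(len(Q))]; print('plane',np.linalg.lstsq(A,Q[:,2],rcond=None)[0])
g=box((hsv[...,2]<70)&(P[...,2]>60),(395,265,420,292),'grip'); print(g.mean(0))
m=(P[...,2]>8)&(P[...,2]<40); box(m,(440,236,524,298),'trayrim')
# scene view
box(hsv[...,2]<255,(480,260,485,265),'x')
for r_ in [(445,200,485,232)]: box((hsv[...,0]<8)&(hsv[...,1]>150),r_,'cup')
big=cv2.resize(im[195:305,350:530],None,fx=4,fy=4,interpolation=cv2.INTER_CUBIC); cv2.imwrite('pics/c0.png',big[:,:,::-1])
z=np.load('pics/scene0.png.npz'); im,d=z['im'],z['d']; P=cloud('scene',d)
hsv=cv2.cvtColor(im,cv2.COLOR_RGB2HSV)
Q=box((hsv[...,0]>100)&(hsv[...,0]<130)&(hsv[...,1]>120),(320,195,400,240),'flapS')
g=box((hsv[...,2]<60)&(P[...,2]>60),(380,208,402,228),'gripS');print(g.mean(0))
E
```

```text
nodepth 0.003919270833333334 table z 0.5680201626753387 1.0300650429602456
flap 3329 ((573.7857666015625, -169.63125610351562), (147.94020080566406, 169.04954528808594), 13.251367568969727) z [119.12937566 123.44981206 127.69488462]
plane [-1.59566456e-02 -1.35827781e-03  1.32346729e+02]
grip 99 ((481.5782470703125, -190.83360290527344), (42.764156341552734, 22.713672637939453), 7.872478008270264) z [122.78029412 128.66879973 134.7427966 ]
[ 478.31448213 -190.99786045  128.60221143]
trayrim 361 ((518.677978515625, -441.991943359375), (203.40272521972656, 110.40785217285156), 76.55437469482422) z [-1.44952586 10.9959628  21.22032024]
x 25 ((533.5703125, -441.7796325683594), (12.331015586853027, 15.250880241394043), 1.6684529781341553) z [2.02255523 4.97020857 8.473013  ]
cup 389 ((661.9673461914062, -381.2068786621094), (60.23605728149414, 62.642730712890625), 46.168426513671875) z [64.5602752  69.42071076 73.63496229]
flapS 1182 ((570.3245849609375, -163.3876953125), (158.31353759765625, 178.36553955078125), 13.62259292602539) z [118.36798458 123.86499661 126.88345035]
gripS 61 ((487.13128662109375, -194.38851928710938), (34.811683654785156, 58.86250305175781), 78.6004409790039) z [115.84109406 124.6606009  130.20243401]
[ 476.77025926 -187.21237122  124.18765675]
```

View pics/c0.png

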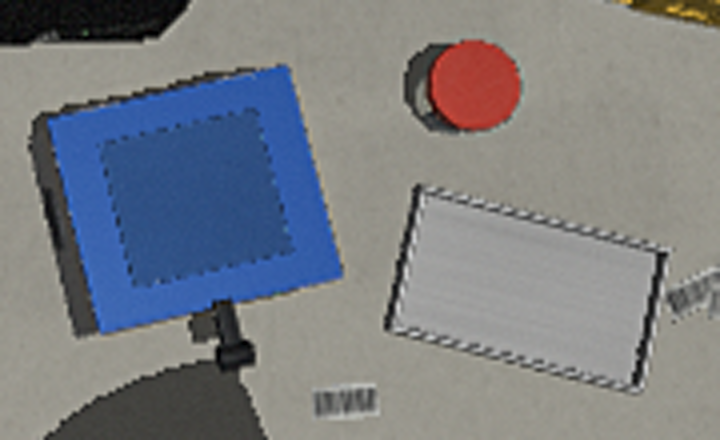

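The crop shows the flap square-on at a yaw of about 13°, the grip boss at crop (235,355), and the tray rotated the other way. Now I plan the approach to the grip.

```bash
cat >> h.py <<'E'
def delta(p,yaw):
    s=observe(); w,x,y,z=s['tcp_rot']
    from scipy.spatial.transform import Rotation as R
    M=R.from_quat([x,y,z,w]).as_matrix(); d=M.T@(np.array(p)-s['position'])/1000
    a=np.degrees(np.arctan2(M[1,0],M[0,0])); print('toolx yaw',round(a,2),'tilt z',M[:,2].round(4),'shift',d.round(4),'spin',round(a-yaw,2),'t',s['time'])
E
python3 - <<'E'
from h import *
delta((469,-194,214),13.2)
# tray by depth mask and ray cast on rim
z=np.load('pics/top0.png.npz'); im,d=z['im'],z['d']
p=cam('top'); f=240/np.tan(np.radians(p['fov_y'])/2); T=p['T']
def ray(u,v,h):
    D=T[:3,:3]@np.array([(u-p['cx'])/f,-(v-p['cy'])/f,-1]); o=T[:3,3]; return (o+D*(h-o[2])/D[2])[:2]
for nm,c,h in(('tray',[(417,185),(668,250),(638,392),(388,330)],18),('flap',[(48,118),(288,66),(343,273),(98,335)],123),('boss',[(217,343),(254,343),(254,366),(217,366)],128)):
    Q=np.array([ray(350+u/4-.375,195+v/4-.375,h) for u,v in c]); print(nm,Q.round(1).tolist(),cv2.minAreaRect(Q.astype(np.float32)),Q.mean(0))
E
```

```text
toolx yaw 21.99 tilt z [-4.e-04  9.e-04 -1.e+00] shift [ 3.623e-01 -3.442e-01 -3.000e-04] spin 8.79 t 0.1
tray [[597.4, -353.5], [550.5, -538.0], [446.6, -511.3], [490.7, -329.1]] ((520.9412841796875, -432.3114013671875), (190.4119873046875, 109.37873077392578), 75.75357818603516) [ 521.30192251 -432.96457876]
flap [[628.8, -69.0], [665.8, -232.9], [525.0, -267.0], [482.6, -101.6]] ((574.4727172851562, -168.33367919921875), (149.70155334472656, 170.76513671875), 12.737837791442871) [ 575.556825   -167.62970083]
boss [[477.6, -180.2], [477.7, -204.9], [462.5, -204.6], [462.3, -179.9]] ((470.01824951171875, -192.39373779296875), (15.233798027038574, 25.05649757385254), 0.26708418130874634) [ 470.01638436 -192.38482431]
```

{"op": "servo_tool", "data": {"steps": [[100,0.04,-0.038,0,1],[100,0.08,-0.076,0,2],[100,0.12,-0.114,0,3],[100,0.16,-0.152,0,4],[100,0.2,-0.19,0,5],[100,0.24,-0.228,0,6],[100,0.28,-0.266,0,7],[100,0.32,-0.304,0,8],[100,0.363,-0.345,0,8.9],[100,0.363,-0.345,0,8.9],[100,0.363,-0.345,0,8.9],[100,0.363,-0.345,0,8.9]], "grip_force": 15}}

```text
time: 1.6
position: [469.1, -194.2, 213.8]
tcp_rot: [-0.0, 0.994, 0.113, -0.0]
wrist_force: [0.2, -0.6, -0.4]
gripper_width: 91.2
finger_force: 0.0
```

```bash
python3 - <<'E'
from h import *
delta((469.5,-193.5,104),13.0)
im,d=snap('scene','s1.png'); cv2.imwrite('pics/s1c.png',cv2.resize(im[140:290,300:480],None,fx=4,fy=4)[:,:,::-1])
E
```

```text
toolx yaw 13.02 tilt z [-2.e-04 -0.e+00 -1.e+00] shift [ 0.0006 -0.0006  0.1098] spin 0.02 t 1.6
```

View pics/s1c.png

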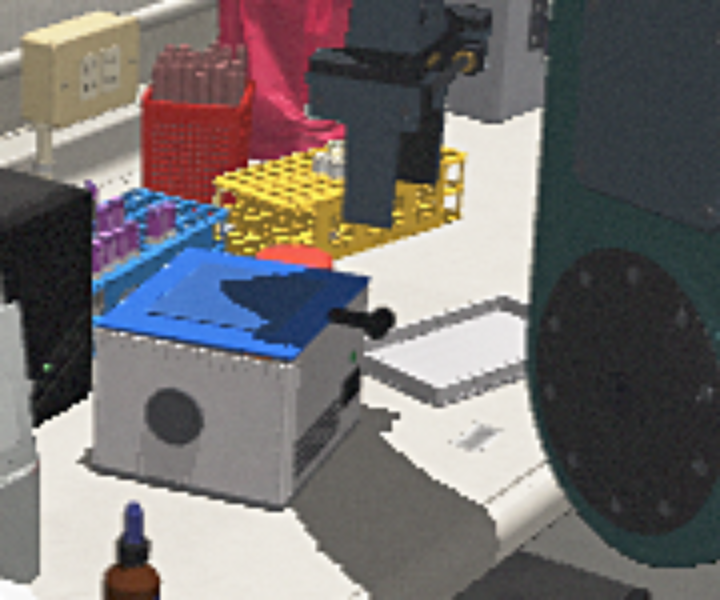

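The crop shows the open gripper above the boss, which is at crop (380,322), level with the flap. I go down and pinch it.

{"op": "servo_tool", "data": {"steps": [[100,0,0,0.04,0],[100,0,0,0.08,0],[100,0,0,0.1,0],[100,0,0,0.11,0],[60,0,0,0.11,0],[20,0,0,0.11,0],[0,0,0,0.11,0],[0,0,0,0.11,0],[0,0,0,0.11,0],[0,0,0,0.11,0]], "grip_force": 15}}

```text
time: 2.9
position: [469.6, -193.2, 104.0]
tcp_rot: [0.0, 0.993, 0.114, 0.0]
wrist_force: [-0.1, 0.1, -1.2]
gripper_width: 33.8
finger_force: 0.0
```

```bash
python3 - <<'E'
from h import *
im,d=snap('scene','s2.png'); cv2.imwrite('pics/s2c.png',cv2.resize(im[160:270,310:450],None,fx=5,fy=5)[:,:,::-1])
s=observe(); print(s['position'],s['gripper_width'],s['finger_force'])
E
```

```text
[ 469.53352264 -193.24564144  103.97381208] 30.35824993779751 0.0
```

View pics/s2c.png

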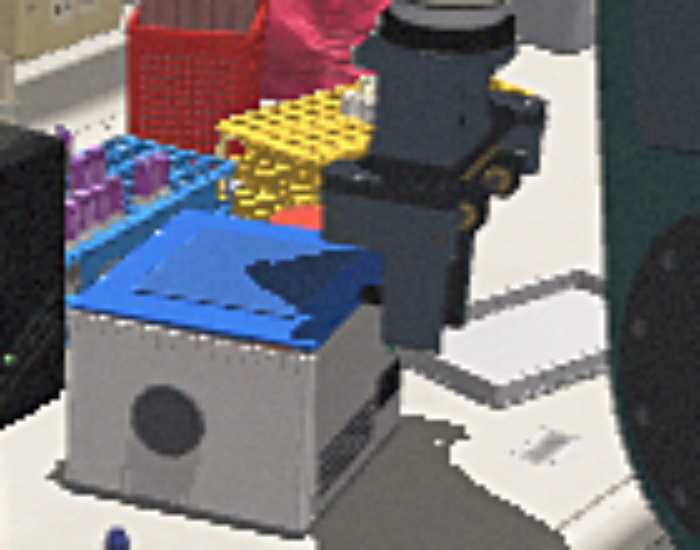

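The crop shows the fingers straddling the boss at crop (425,300) and still closing, so I let them finish.

{"op": "servo_tool", "data": {"steps": [[0,0,0,0,0],[0,0,0,0,0],[0,0,0,0,0]]}}

```text
time: 3.32
position: [469.5, -193.2, 103.9]
tcp_rot: [-0.0, 0.993, 0.114, -0.0]
wrist_force: [0.1, 0.6, 0.3]
gripper_width: 24.1
finger_force: 15.0
```

```bash
python3 - <<'E'
from h import *
for b in np.r_[np.arange(.1,1.71,.1)]: print(round(b,1), (181*(1-np.cos(b))/1000).round(3), (-181*np.sin(b)/1000).round(3))
s=observe(); print(s['position'],s['gripper_width'],s['finger_force'],s['wrist_force'],s['time'])
E
```

```text
0.1 0.001 -0.018
0.2 0.004 -0.036
0.3 0.008 -0.053
0.4 0.014 -0.07
0.5 0.022 -0.087
0.6 0.032 -0.102
0.7 0.043 -0.117
0.8 0.055 -0.13
0.9 0.068 -0.142
1.0 0.083 -0.152
1.1 0.099 -0.161
1.2 0.115 -0.169
1.3 0.133 -0.174
1.4 0.15 -0.178
1.5 0.168 -0.181
1.6 0.186 -0.181
1.7 0.204 -0.179
[ 469.48821836 -193.211058    103.9137197 ] 24.08139367074109 15.000054091215134 [0.07252393 0.64552335 0.30596902] 3.325
```

{"op": "servo_tool", "data": {"steps": [[0,0.001,0,-0.018,0],[0,0.005,0,-0.036,0],[0,0.01,0,-0.053,0],[0,0.016,0,-0.07,0],[0,0.025,0,-0.086,0],[0,0.035,0,-0.101,0],[0,0.046,0,-0.115,0],[0,0.059,0,-0.128,0],[0,0.059,0,-0.128,0]]}}

```text
time: 4.45
position: [528.3, -179.4, 233.2]
tcp_rot: [-0.0, 0.993, 0.114, 0.0]
wrist_force: [-4.3, 4.0, 3.9]
gripper_width: 23.9
finger_force: 15.0
```

{"op": "servo_tool", "data": {"steps": [[0,0.017,0,-0.0135,0],[0,0.035,0,-0.025,0],[0,0.055,0,-0.0345,0],[0,0.075,0,-0.041,0],[0,0.097,0,-0.0455,0],[0,0.115,0,-0.047,0],[0,0.133,0,-0.047,0],[0,0.137,0,-0.047,0],[0,0.137,0,-0.047,0]]}}

```text
time: 5.58
position: [661.3, -147.9, 279.0]
tcp_rot: [-0.001, 0.993, 0.114, -0.0]
wrist_force: [-1.5, 6.7, -1.5]
gripper_width: 23.6
finger_force: 15.0
```

```bash
python3 - <<'E'
from h import *
im,d=snap('scene','s3.png'); cv2.imwrite('pics/s3c.png',cv2.resize(im[110:270,300:460],None,fx=3.7,fy=3.7)[:,:,::-1])
E
```

```text
(no output)
```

View pics/s3c.png

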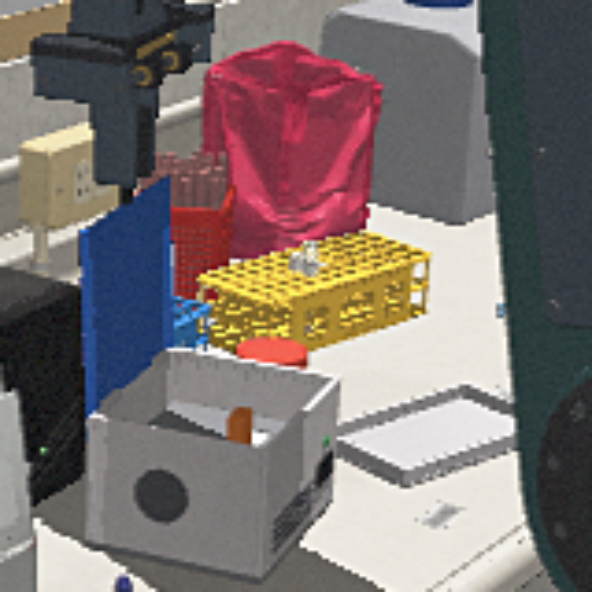

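The crop shows the flap standing upright, with the orange tab in the well at crop (240,425). I release the boss, rise and move aside so that I can see the tab.

{"op": "servo_tool", "data": {"steps": [[60,0,0,0,0],[60,0,0,0,0],[60,0,0,0,0],[60,0,0,-0.02,0],[70,0,0,-0.06,0],[70,-0.04,0.02,-0.06,0],[70,-0.09,0.06,-0.06,0],[70,-0.13,0.1,-0.06,0],[70,-0.18,0.15,-0.06,0],[70,-0.2,0.18,-0.06,0],[70,-0.2,0.18,-0.06,0]]}}

```text
time: 7.0
position: [505.4, -372.0, 340.6]
tcp_rot: [0.001, 0.994, 0.112, 0.0]
wrist_force: [-0.2, -0.4, 0.3]
gripper_width: 63.7
finger_force: 0.0
```

```bash
python3 - <<'E'
from h import *
im,d=snap('top','t4.png'); P=cloud('top',d)
p=cam('top'); f=240/np.tan(np.radians(p['fov_y'])/2); T=p['T']
def ray(u,v,h):
    D=T[:3,:3]@np.array([(u-p['cx'])/f,-(v-p['cy'])/f,-1]); o=T[:3,3]; return (o+D*(h-o[2])/D[2])[:2]
hsv=cv2.cvtColor(im,cv2.COLOR_RGB2HSV)
m=((hsv[...,0]>6)&(hsv[...,0]<20)&(hsv[...,1]>150)).astype(np.uint8); m[:, :350]=0; m[:,450:]=0;m[:200]=0;m[300:]=0
ys,xs=np.nonzero(m); print(len(xs),xs.min(),xs.max(),ys.min(),ys.max(),np.percentile(P[m>0][:,2],[5,50,95]))
c=(xs.mean(),ys.mean()); print(c,ray(*c,104),ray(*c,86), 'depth xyz',np.median(P[m>0],0))
cv2.imwrite('pics/t4c.png',cv2.resize(im[195:305,350:530],None,fx=4.4,fy=4.4,interpolation=cv2.INTER_CUBIC)[:,:,::-1])
print(observe()['position'],observe()['wrist_force'])
E
```

```text
50 393 402 249 255 [ 72.2908457  103.4789151  107.83660449]
(np.float64(397.5), np.float64(251.58)) [ 556.62195958 -169.08886037] [ 558.30198275 -172.68483474] depth xyz [ 556.53329752 -170.05400573  103.4789151 ]
[ 506.06307281 -370.63682147  340.3111525 ] [ 0.09821987  0.56672661 -1.37090485]
```

View pics/t4c.png

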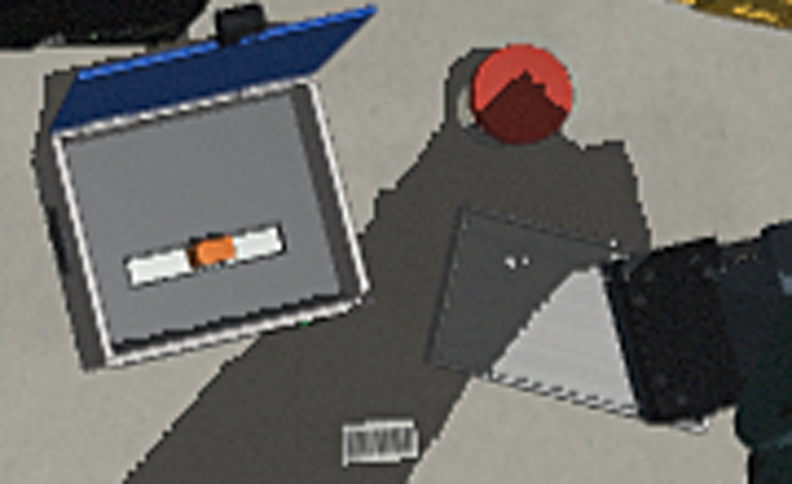

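The crop shows the flap open, with the tab at crop (212,250) on the white plate, which spans (125,270) to (283,238). I aim for (557, -172.7).

```bash
python3 - <<'E'
from h import *
delta((557,-172.7,200),13.0)
E
```

```text
toolx yaw 12.97 tilt z [ 1.1e-03 -8.0e-04 -1.0e+00] shift [ 0.0939 -0.1816  0.1402] spin -0.03 t 7.05
```

{"op": "servo_tool", "data": {"steps": [[70,0.02,-0.04,0,0],[70,0.045,-0.085,0,0],[70,0.07,-0.135,0.02,0],[70,0.09,-0.17,0.05,0],[70,0.094,-0.1815,0.09,0],[70,0.094,-0.1815,0.13,0],[70,0.094,-0.1815,0.14,0],[70,0.094,-0.1815,0.14,0],[70,0.094,-0.1815,0.14,0]], "grip_force": 10}}

```text
time: 8.18
position: [557.8, -171.7, 200.8]
tcp_rot: [0.001, 0.993, 0.114, 0.001]
wrist_force: [0.2, -0.4, 0.2]
gripper_width: 63.7
finger_force: 0.0
```

```bash
python3 - <<'E'
from h import *
delta((557,-172.7,75),13.0)
E
```

```text
toolx yaw 13.09 tilt z [ 2.3e-03 -8.0e-04 -1.0e+00] shift [-0.0013  0.0006  0.1258] spin 0.09 t 8.175
```

{"op": "servo_tool", "data": {"steps": [[70,0,0.001,0.04,0],[70,0,0.001,0.08,0],[70,-0.001,0.001,0.11,0],[60,-0.001,0.001,0.125,0],[40,-0.001,0.001,0.1255,0],[34,-0.001,0.001,0.1255,0],[34,-0.001,0.001,0.1255,0],[34,-0.001,0.001,0.1255,0],[34,-0.001,0.001,0.1255,0]], "grip_force": 8}}

```text
time: 9.3
position: [556.2, -172.7, 73.8]
tcp_rot: [0.0, 0.993, 0.114, 0.0]
wrist_force: [-0.8, -0.3, -0.4]
gripper_width: 30.9
finger_force: 0.0
```

{"op": "servo_tool", "data": {"steps": [[0,0,0,0,0],[0,0,0,0,0],[0,0,0,0,0]], "grip_force": 8}}

```text
time: 9.68
position: [556.1, -172.6, 73.5]
tcp_rot: [0.0, 0.993, 0.114, 0.0]
wrist_force: [-1.2, 0.7, 2.5]
gripper_width: 23.4
finger_force: 8.0
```

{"op": "servo_tool", "data": {"steps": [[0,0,0,0,0],[0,0,0,-0.003,0],[0,0,0,-0.008,0],[0,0,0,-0.015,0],[0,0,0,-0.02,0],[0,0,0,-0.02,0]], "grip_force": 30}}

```text
time: 10.42
position: [556.4, -172.7, 94.0]
tcp_rot: [0.0, 0.993, 0.114, 0.0]
wrist_force: [-0.1, 0.1, -0.6]
gripper_width: 23.5
finger_force: 30.0
```

{"op": "servo_tool", "data": {"steps": [[0,0,0,-0.015,0],[0,0,0,-0.035,0],[0,0,0,-0.055,0],[0,0,0,-0.075,0],[0,0,0,-0.1,0],[0,0,0,-0.125,0],[0,0,0,-0.145,0],[0,0,0,-0.15,0],[0,0,0,-0.15,0]]}}

```text
time: 11.55
position: [555.9, -172.6, 243.3]
tcp_rot: [-0.0, 0.993, 0.114, -0.0]
wrist_force: [-0.4, -0.6, -2.0]
gripper_width: 24.0
finger_force: 30.0
```

```bash
python3 - <<'E'
from h import *
im,d=snap('scene','s5.png'); cv2.imwrite('pics/s5c.png',cv2.resize(im[110:270,300:460],None,fx=3.7,fy=3.7)[:,:,::-1])
delta((520.5,-433.5,244),-14.0)
print(observe()['wrist_force'])
# tray refine from t=0 top image: bright interior+rim contour via depth-free edges
z=np.load('pics/top0.png.npz'); im=z['im']; g=im.astype(int)
p=cam('top'); f=240/np.tan(np.radians(p['fov_y'])/2); T=p['T']
def ray(u,v,h):
    D=T[:3,:3]@np.array([(u-p['cx'])/f,-(v-p['cy'])/f,-1]); o=T[:3,3]; return (o+D*(h-o[2])/D[2])[:2]
hsv=cv2.cvtColor(im,cv2.COLOR_RGB2HSV); m=((hsv[...,1]<18)&(hsv[...,2]>120)).astype(np.uint8)
k=np.zeros_like(m);k[238:297,442:522]=m[238:297,442:522]
n,l,st,ce=cv2.connectedComponentsWithStats(k); i=1+st[1:,4].argmax(); q=np.argwhere(l==i)[:,::-1]
Q=np.array([ray(u,v,4) for u,v in q],np.float32); print(len(q),cv2.minAreaRect(Q),Q.mean(0))
E
```

```text
toolx yaw 13.09 tilt z [-9.e-04  3.e-04 -1.e+00] shift [-0.0934  0.2463 -0.0013] spin 27.09 t 11.6
[ 0.54904517  0.32229533 -1.69426626]
2277 ((524.022705078125, -450.15106201171875), (206.78848266601562, 123.90138244628906), 75.62396240234375) [ 523.0257 -439.945 ]
```

View pics/s5c.png

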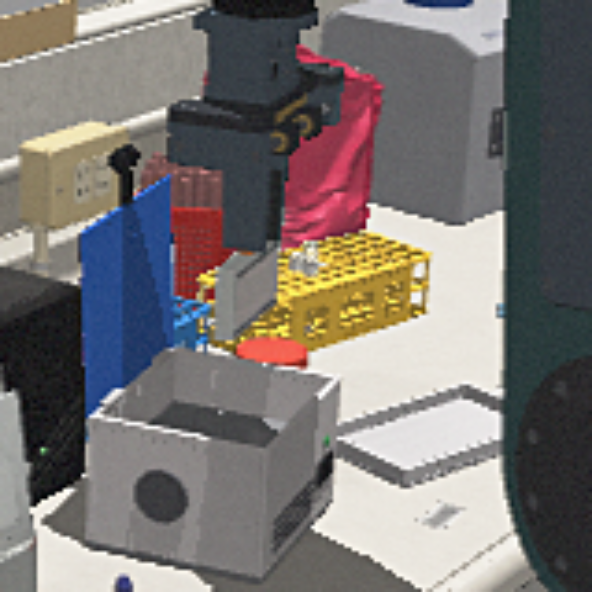

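The crop shows the cassette hanging upright from its tab at crop (245,290), clear of the empty slot, with the flap still open. I carry it to the tray.

{"op": "servo_tool", "data": {"steps": [[0,-0.008,0.015,0,0],[0,-0.018,0.035,0,1],[0,-0.028,0.06,0,3],[0,-0.038,0.09,0,6],[0,-0.048,0.12,0,9],[0,-0.058,0.15,0,13],[0,-0.068,0.18,0,17],[0,-0.078,0.205,0,21],[0,-0.086,0.228,0.01,24],[0,-0.092,0.241,0.025,26],[0,-0.0935,0.246,0.045,27],[0,-0.0935,0.246,0.065,27],[0,-0.0935,0.246,0.08,27],[0,-0.0935,0.246,0.083,27],[0,-0.0935,0.246,0.083,27]]}}

```text
time: 13.48
position: [521.0, -433.3, 160.6]
tcp_rot: [0.0, 0.993, -0.121, 0.0]
wrist_force: [0.5, 0.4, -0.8]
gripper_width: 23.8
finger_force: 30.0
```

```bash
python3 - <<'E'
from h import *
delta((521,-432.5,159.5),-14.0)
im,d=snap('scene','s6.png'); top,dt=snap('top','t6.png')
p=cam('scene'); f=240/np.tan(np.radians(p['fov_y'])/2); T=np.array(p['T'])
def proj(P):
    c=T[:3,:3].T@(np.array(P)-T[:3,3]); return [p['cx']-f*c[0]/c[2], p['cy']+f*c[1]/c[2]]
x0,y0,s=370,140,5.5
big=cv2.resize(im[y0:y0+105,x0:x0+130],None,fx=s,fy=s,interpolation=cv2.INTER_CUBIC)[:,:,::-1].copy()
def loop(c,yaw,hx,hy,z,col):
    a=np.radians(yaw);R=np.array([[np.cos(a),-np.sin(a)],[np.sin(a),np.cos(a)]])
    q=[proj([*(np.array(c)+R@np.array(k)),z]) for k in((hx,hy),(hx,-hy),(-hx,-hy),(-hx,hy))]
    cv2.polylines(big,[((np.array(q)-[x0,y0]+.5)*s).astype(int)],True,col,1)
loop((521,-432.5),-14,55,95,18,(0,0,255)); 
sp=observe()['position']
for z in(96,154): loop(sp[:2],-14,8,50,z,(0,255,0))
cv2.imwrite('pics/s6c.png',big)
E
```

```text
toolx yaw -13.88 tilt z [ 2.e-04 -1.e-04 -1.e+00] shift [-0.0002 -0.0007  0.0011] spin 0.12 t 13.475
```

View pics/s6c.png

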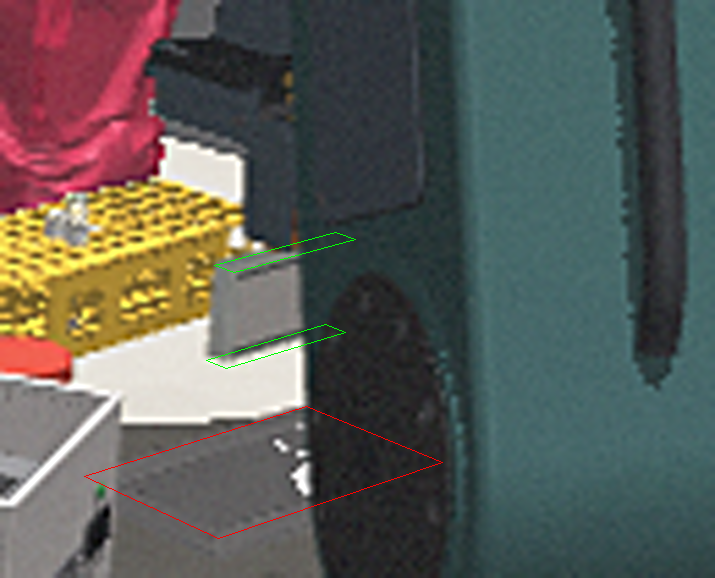

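The crop shows the cassette upright on its predicted green outline, and the visible tray corners, (306,408) and (218,538), agree with the red tray outline to about 1 camera pixel. I hand it in.

```bash
python3 -c "
from station import r; print(r.close_job())"
```

```text
the job is handed in; nothing more can be done
None
```

The job is handed in: the flap was left standing open, and the gripper holds the cassette upright over the tray's centre, in line with its long sides, with its plate centre about 11 cm above the rim and its underside about 8 cm above it.

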